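# Cap the photometer well and hold the spring shutter open at the index

## Robot

A 6-joint arm with a two-finger parallel gripper is mounted at the origin on a cart in front of the work surface, level with it; the furniture and walls round the work are solid. World frame = base frame: x ahead of the robot, y to its left, z up, the work surface at z = 0. Lengths are in mm, angles in rad, forces in N, time in s.
With the tool pointing down it reaches from about 275 to 750 mm from the base axis. Payload 10.2 kg.
Tool frame: the origin (TCP) lies between the finger pads; the fingertips stand 19 mm ahead of it and the grasp point (between the pads) is the TCP; z points along the fingers, y is the line along which they close (so a half turn about z gives the same grasp; the last joint's range is limited). The gripper opens to 85 mm and grips with 20 to 120 N. Pads are 22 mm wide; open, the fingers measure 114 mm over their backs; the gripper's body (76 mm by 85 mm) begins 54 mm behind the grasp point. The pads swing forward as they close: fully open they stand 13 mm farther back than shut.
Start: joints at [-1.45, 0.313, 1.498, -0, 1.331, -0.223], TCP at [176.948, -494.288, 250.294] pointing down, gripper open.
Joint ranges: [-2.94, 2.94], [-0.97, 2.17], [0.19, 2.56], [-1.23, 4.37], [0.02, 3.11], [-2.88, 2.88]. Speed limits (rad/s): [2.39, 2.39, 3.01, 3.14, 3.14, 3.14].

## Interface

Orientations are given as a unit quaternion [w, x, y, z].
In Python, from rig import sense, capture, finish_job gives the robot as it stands. The module is installed in compiled form; this text tells all that it offers.
- The arm moves only by the tool move_arm, never from a script. Its argument "moves" is a list of rows, each an object with "turn": the turn, a rotation vector about the tool's x, y, z in rad, a list of three; "translation": the shift along the tool's x, y, z in mm, a list of three; "hand": the opening, from 0 (shut) to 1 (fully open). In form: [{"turn": [wx, wy, wz], "translation": [x, y, z], "hand": hand}, ...]. A call has 1 to 10 rows; each row shifts and turns the commanded pose from where the row before left it, along the tool's axes as they then stand; what a row does not reach is not made up. A row lasts 1/12 s, in which the tool goes at most 41.7 mm and 7.16 degrees, less where a joint would pass 70% of its speed; a pose out of reach is approached as far as the arm can. A call with a gripper value outside its range is refused whole. The fingers move at their own pace and stop on an object; "grip_force" is the grip in N (left out, the last holds). Time passes only in rows, so rows that do not move let the fingers close. It gives the time, the measured TCP pose, the force, the opening and the grip force at its end, in the units of the state.
- sense(): the state, without advancing time (a new reading comes with each control period).
- capture(name): name is "scene" or "side" or "wrist"; returns a dict with "image" (384x512x3 uint8, blue, green, red), "z_map" (384x512 float32, mm along the optical axis (not along the pixel's ray), 0 where there is no reading), "vertical_fov" (degrees; the focal length in pixels is half the picture's height over the tangent of half this angle, whatever the lens; pixels are square), "cx", "cy" (the principal point, pixels), "R" (3x3) and "t" (3): a world point X has camera coordinates R X + t; the wrist camera has in their place "T_tool_cam" (4x4, takes a point from camera to tool coordinates, whose origin is the TCP and whose axes are the flange's). Camera axes: x right, y down, z forward; pixel columns grow to the right and rows downward; lengths in mm; the calibration is good to about 2 mm. A picture is of the moment at which its call begins: read the wrist's pose just before it.
- finish_job(): hands the job in; it is judged then, once.
The state is a dict: "time_s": time; "joints": joint angles; "dq": joint speeds; "tau": joint torques, N m; "eef_pos": TCP position; "ee_rot": TCP orientation; "force": force on the tool from outside, world axes, zero at the start; "wrist_torque": the same for the moment, N m; "grip_width": opening from 0.0 (shut) to 1.0 (fully open); "grip_force": force on a finger pad.
Only numpy, scipy, OpenCV 4.12 (cv2) and the standard library are available. Lean on these libraries where they do the work, as an engineer would, in place of code of your own. Each camera call takes 0.05 s, during which the arm holds its last target. There are 200 camera calls.

## Task

Make the photometer ready for a reading. Put the black light cap over the sample well and press it down until it has snapped fully home and sits level, and only then pull the spring-return shutter knob straight out until its yellow pointer stands at the red index clip, and keep holding it there: you finish while still holding the knob at the mark. The detector must never see room light, so leave the shutter shut until the cap is home, leave the cap on and the vial in its well, and do not disturb the other things on the bench.

Things in the scene. Friction and masses are not known exactly. Their poses are not given: they have to be found in the camera images.
- photometer: Fixed photometer on a base plate 130 x 244 mm, 11 mm high. Frame at bench height: x to its back, y to its left; may stand turned. Black sample block: x -45..45, y -70..10, top z 80 mm. Left of it the grey shutter housing (y 10..34, top z 82) with a white scale on top, then a lying detector tube (y 34..156, top z 82). The shutter knob sticks out of the housing's front (-x) at y 22, z 56.
- well_seat (a point): Centre of the sample well at the block's top face, 80 mm over the bench: the cap's underside lies here when fully home. A bevelled metal collar, 43 mm outside diameter, rises 17 mm from here (the vial inside stays below its edge). Four sprung noses (catches) stick 2 mm out of its side, 8.5 mm up.
- light_cap: Loose black cap, about 90 g, upright on the bench; origin at the centre of its underside, z up. Skirt 58 mm diameter, 24 mm high with the top plate, mouth 46 mm wide. On top a ridged round grip, 28 mm diameter, from 24 to 46 mm over the underside. Set on the collar it stops on the catches 8 to 11 mm too high; pressed straight down with some 10 to 20 N it snaps over them, down onto the block.
- shutter (a joint): Travel of the shutter, m: 0 shut, growing as it is pulled out along the photometer's -x, stop at 0.045. A spring pulls it shut with 4 N at 0, rising by 0.9 N each 10 mm; let go, it springs back.
- pull_knob (a point): Black ridged knob with a yellow end disc on the shutter rod; this point is the middle of its grip, a lying cylinder 21 mm in diameter, 26 mm long along the photometer's x, 56 mm over the bench; a 28 mm flange, 5 mm thick, ends it at the front. Shut, the grip's middle is 77 mm ahead (-x) of the photometer's origin, 32 mm from the housing. Free beside, above and 45 mm below.
- shutter_pointer (a point): Tip of the yellow pointer that travels with the shutter in the slot along the top of the housing, beside the scale.
- index_clip: Red clip with a white line, 10 mm wide, on the scale on top of the shutter housing; origin at its white line, axes as the photometer's. The shutter is at the mark when the pointer's x equals the clip's x in the photometer's frame: 18 to 36 mm of pull, different each time.
- sample_vial: Sample vial with a black lid, 22 mm diameter, 59 mm high, standing in the well; leave it there.
- readout_meter: Bystander: cream bench meter 102 x 105 x 54 mm behind on the right.
- dropper_bottle: Bystander: small amber bottle with a red top, 34 mm diameter, 68 mm high, on the right.
- beaker: Bystander: glass beaker, 59 mm diameter, 72 mm high, on the left.
- lidded_box: Bystander: flat dark slide box 98 x 120 x 36 mm in front on the left.
- red_bulb: Bystander: red rubber pipette bulb, 51 mm diameter, 84 mm high, on the left.
Not all that is in view belongs to the job. Leave any orange or pink look-alike of the light_cap alone.

How it is judged:
By the outcome, as a careful person would: the job done as asked, in the order asked, and still so for the second after the job is handed in, while the arm keeps its last pose, push and grip.
It also fails if it takes over 48 s, if anything falls off the work surface, if the arm or the gripper's body presses on something with over 40 N, if the wrist force passes 120 N, or if a joint passes its speed limit or range.

## Working session

There is one attempt and no reset: what is moved stays moved. The work goes in short steps, Python scripts to look and compute and a tool call to move; the robot and the scene stay as the last step left them, time stands still between calls to the robot, and variables do not carry over. Pictures are saved under pics/ and viewed, at most 10 in all, crops included, and the job is handed in when it is done.

Besides the shell and the picture viewer there is one more tool, called after ">>>" by a JSON object that holds its "api" and its "payload", one argument or row to a line. move_arm: Moves the arm, as the interface text tells. Its arguments: {"type":"object","properties":{"moves":{"type":"array","items":{"type":"object","properties":{"turn":{"type":"array","items":{"type":"number"}},"translation":{"type":"array","items":{"type":"number"}},"hand":{"type":"number"}}}},"grip_force":{"type":"number"}},"required":["moves"]}

```bash
mkdir -p pics; cat > h.py <<'E'
import numpy as np, cv2, pickle
from rig import sense, capture
from scipy.spatial.transform import Rotation as Ro
def RT(s):
    q=s["ee_rot"]; return Ro.from_quat([q[1],q[2],q[3],q[0]]).as_matrix(), np.array(s["eef_pos"])
def cam(name):
    s=sense(); c=capture(name)
    if "R" in c: R=np.array(c["R"]);t=np.array(c["t"]).ravel(); c["Rwc"]=R.T; c["o"]=-R.T@t
    else:
        Rt,p=RT(s); T=np.array(c["T_tool_cam"]); c["Rwc"]=Rt@T[:3,:3]; c["o"]=Rt@T[:3,3]+p
    c["f"]=c["image"].shape[0]/2/np.tan(np.radians(c["vertical_fov"])/2)
    pickle.dump(c,open(name+".pkl","wb")); return c
def load(n): return pickle.load(open(n+".pkl","rb"))
def ray(c,u,v):
    u=np.asarray(u,float);v=np.asarray(v,float)
    return np.stack([(u-c["cx"])/c["f"],(v-c["cy"])/c["f"],np.ones_like(u)],-1)@c["Rwc"].T
def plane(c,u,v,z):
    d=ray(c,u,v); return c["o"]+d*((z-c["o"][2])/d[...,2])[...,None]
def pts(c):
    v,u=np.mgrid[:384,:512]; return c["o"]+ray(c,u,v)*c["z_map"][...,None]
def proj(c,X):
    p=(np.asarray(X,float)-c["o"])@c["Rwc"]; return np.stack([p[...,0]/p[...,2]*c["f"]+c["cx"],p[...,1]/p[...,2]*c["f"]+c["cy"]],-1)
E
python3 - <<'E'
from h import *
a=cam("scene");b=cam("side");w=cam("wrist")
for c in(a,b,w): print(c["o"],c["Rwc"][:,2],c["vertical_fov"],c["cx"],c["cy"])
s=sense();print(s["ee_rot"],s["time_s"],s["force"])
cv2.imwrite("pics/a.png",cv2.resize(a["image"],(800,600)))
cv2.imwrite("pics/b.png",cv2.resize(b["image"],(800,600)))
E
```

```text
[-530.85460606  680.69050119  778.28021855] [ 0.76323985 -0.45220452 -0.46149324] 45.809656122043 250.0968744752976 195.3404697194188
[ 640.32064939 -986.3561302   494.23758606] [-0.04861444  0.92596505 -0.37446676] 52.67462278677247 252.83151720990375 181.1431362615327
[ 245.12430266 -469.28925058  374.59246405] [-0.27235326 -0.09697115 -0.95729844] 67.62995601133962 255.93820318346968 191.13667851856525
[-5.13409398e-04  9.85264156e-01  1.71038819e-01  4.79992576e-05] 0.15 [-0.27934625 -0.64856566  0.59427563]
```

View pics/a.png

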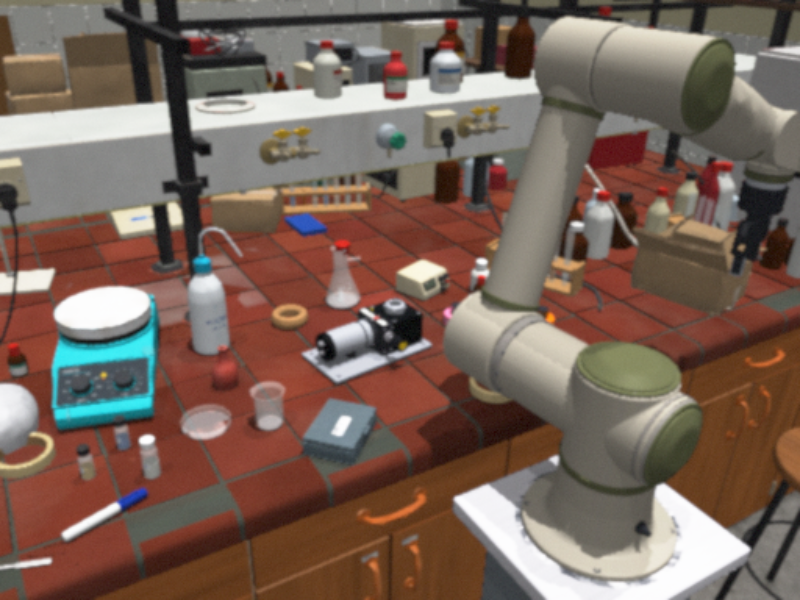

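View pics/b.png

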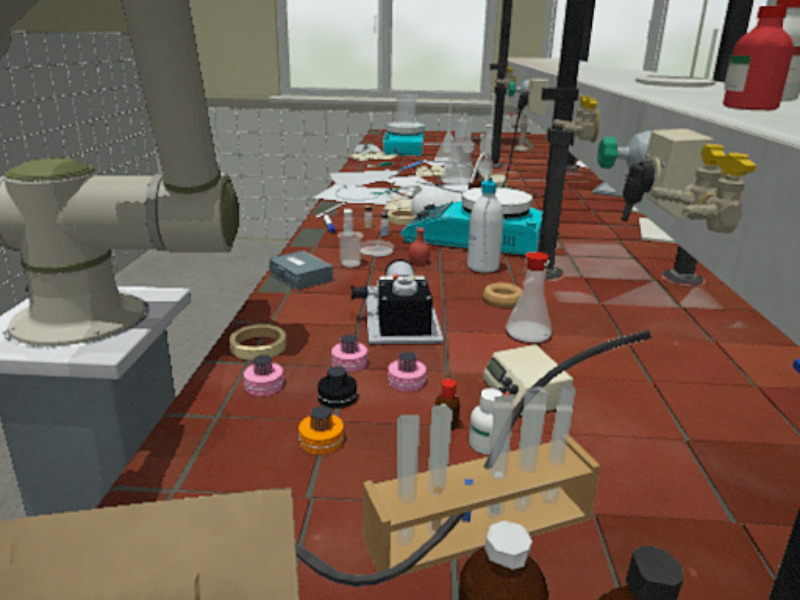

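The side view shows the black cap at (337,387) on an 800x600 picture. Its look-alikes are pink at (348,353), (407,372) and (263,375), and orange at (321,430). Other dark things are the photometer block at (404,305) and a bottle cap at (655,570). I choose the black one at (337,387). The photometer's well is at about (404,285) and its knob at (360,293).

```bash
python3 - <<'E'
from h import *
b=load("side");w=load("wrist");a=load("scene")
big=lambda im,x0,x1,y0,y1,s: cv2.resize(im[y0:y1,x0:x1],None,fx=s,fy=s,interpolation=cv2.INTER_CUBIC)
c1=big(b["image"],150,300,150,290,2.6)
c2=big(a["image"],190,290,180,250,3.9)
H=np.zeros((600,800,3),np.uint8); H[:c1.shape[0],:c1.shape[1]]=c1
H[:c2.shape[0],400:400+c2.shape[1]]=c2
w2=cv2.resize(w["image"],(312,234));H[366:600,0:312]=w2; 
H[290:290+300,400:800]=cv2.resize(b["image"][160:235,220:320],(400,300),interpolation=cv2.INTER_CUBIC)
cv2.imwrite("pics/c.png",H)
for n,c in(("side",b),("scene",a)):
    P=pts(c); ok=c["z_map"]>0
    im=c["image"]; mx=im.max(2)
    m=ok&(mx<60)&(P[...,2]>3)&(P[...,2]<100)&(abs(P[...,1])<500)&(P[...,0]>250)&(P[...,0]<800)
    k,l,st,ce=cv2.connectedComponentsWithStats(m.astype(np.uint8))
    for i in range(1,k):
        if st[i,4]>40:
            q=P[l==i]; print(n,st[i],ce[i].round(),np.percentile(q,[3,50,97],axis=0).round().tolist())
    # white plate
    hsv=cv2.cvtColor(im,cv2.COLOR_BGR2HSV)
    m=ok&(hsv[...,1]<50)&(hsv[...,2]>120)&(abs(P[...,2]-11)<5)&(P[...,0]>300)&(P[...,0]<800)&(abs(P[...,1])<300)
    q=P[m][:,:2]; print(n,len(q)); 
    if len(q)>20: print(cv2.minAreaRect(q.astype(np.float32)))
E
```

```text
side [242 179  35  36 991] [259. 199.] [[564.0, -47.0, 18.0], [607.0, -39.0, 60.0], [650.0, 36.0, 82.0]]
side [225 183  10   9  63] [229. 187.] [[508.0, 26.0, 52.0], [519.0, 32.0, 60.0], [533.0, 41.0, 69.0]]
side [315 229  17  23  81] [324. 244.] [[752.0, -251.0, 30.0], [762.0, -230.0, 42.0], [773.0, -179.0, 48.0]]
side [204 238  24  23 416] [215. 249.] [[494.0, -255.0, 5.0], [521.0, -241.0, 24.0], [543.0, -214.0, 44.0]]
side [288 254   6  21  73] [291. 265.] [[683.0, -298.0, 7.0], [688.0, -293.0, 27.0], [693.0, -281.0, 45.0]]
side 421
((612.6298217773438, -81.9298095703125), (427.4046936035156, 343.6529235839844), 70.35064697265625)
scene [236 195  34  32 589] [254. 211.] [[513.0, -38.0, 19.0], [560.0, 20.0, 61.0], [621.0, 66.0, 81.0]]
scene [203 213  12  19 122] [209. 222.] [[554.0, 165.0, 25.0], [571.0, 173.0, 55.0], [600.0, 178.0, 76.0]]
scene 643
((670.7244873046875, -9.565170288085938), (269.7513427734375, 420.9766540527344), 6.896233558654785)
```

View pics/c.png

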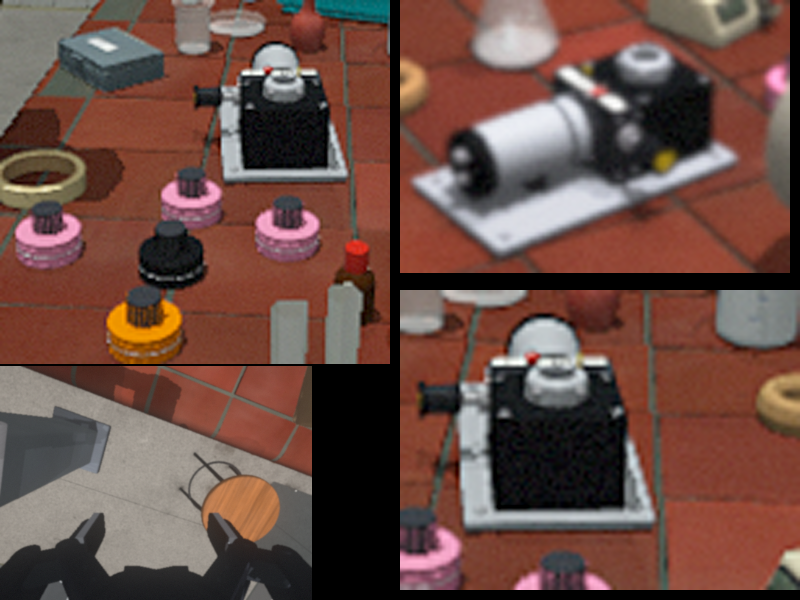

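The crop confirms the one black ridged cap between the pink and orange copies. It also shows the metal collar on the block, the red clip on the scale and the knob on the front. I'll move to a view from above.

>>> {"api": "move_arm", "payload": {
  "moves": [
    {"turn": [0,0,0.115],"translation": [0,0,0],"hand": 1},
    {"turn": [0,0,0.115],"translation": [0,0,0],"hand": 1},
    {"turn": [0,0,0.114],"translation": [0,0,0],"hand": 1},
    {"turn": [0,0,0],"translation": [26,-26.7,-5],"hand": 1},
    {"turn": [0,0,0],"translation": [26,-26.7,-5],"hand": 1},
    {"turn": [0,0,0],"translation": [26,-26.7,-5],"hand": 1},
    {"turn": [0,0,0],"translation": [26,-26.7,-5],"hand": 1},
    {"turn": [0,0,0],"translation": [26,-26.7,-5],"hand": 1},
    {"turn": [0,0,0],"translation": [26,-26.7,-5],"hand": 1},
    {"turn": [0,0,0],"translation": [26,-26.7,-5],"hand": 1}
  ]
}}

```text
time_s: 0.98
eef_pos: [359.9, -305.8, 285.5]
ee_rot: [-0.0, 1.0, -0.0, -0.0]
force: [0.7, -1.2, -0.2]
grip_width: 1.002
grip_force: 0.0
```

>>> {"api": "move_arm", "payload": {
  "moves": [
    {"turn": [0,0,0],"translation": [26,-26.7,-3],"hand": 1},
    {"turn": [0,0,0],"translation": [26,-26.7,-3],"hand": 1},
    {"turn": [0,0,0],"translation": [26,-26.7,-3],"hand": 1},
    {"turn": [0,0,0],"translation": [26,-26.7,-3],"hand": 1},
    {"turn": [0,0,0],"translation": [26,-26.7,-3],"hand": 1},
    {"turn": [0,0,0],"translation": [26,-26.7,-3],"hand": 1},
    {"turn": [0,0,0],"translation": [26,-26.7,-3],"hand": 1},
    {"turn": [0,0,0],"translation": [0,0,0],"hand": 1},
    {"turn": [0,0,0],"translation": [0,0,0],"hand": 1}
  ]
}}

```text
time_s: 1.73
eef_pos: [541.6, -119.3, 305.7]
ee_rot: [-0.0, 1.0, 0.001, -0.0]
force: [0.4, -0.5, -1.0]
grip_width: 0.999
grip_force: 0.0
```

```bash
python3 - <<'E'
from h import *
s=sense();R,p=RT(s);print(s["time_s"],p,R.round(3).tolist(),s["force"])
w=cam("wrist");cv2.imwrite("pics/d.png",cv2.resize(w["image"],(800,600),interpolation=cv2.INTER_CUBIC))
E
```

```text
1.7333 [ 541.6218089  -119.26210488  305.72657817] [[1.0, 0.003, -0.001], [0.003, -1.0, 0.0], [-0.001, -0.0, -1.0]] [ 0.42125629 -0.54393497 -1.00520582]
```

View pics/d.png

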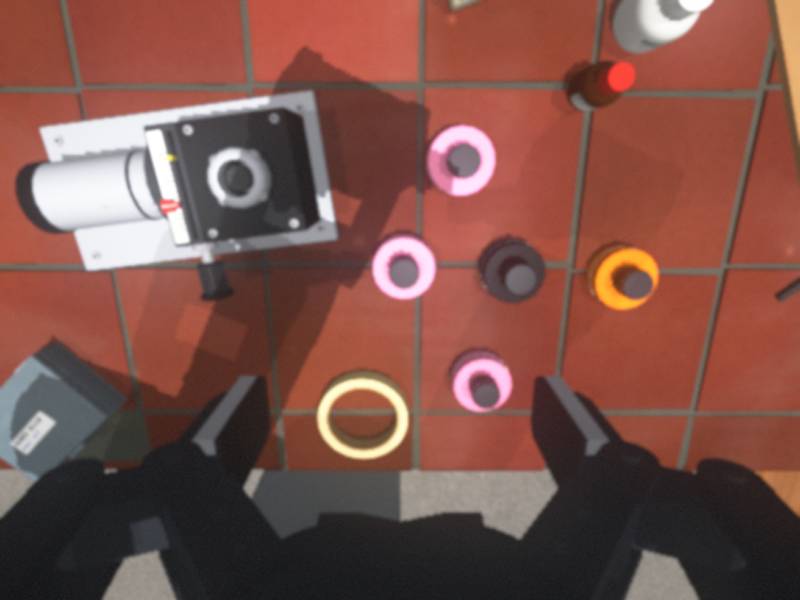

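The wrist view (800x600) shows the black cap's skirt at (511,270) and its grip at (519,276), the collar at (239,178), the yellow pointer at (170,158), the red clip at (168,206) and the knob at (214,280). The plate corners are (40,128), (315,92), (337,238) and (87,270).

```bash
cat >> h.py <<'E'
def blob(c,m,near,minA=6):
    k,l,st,ce=cv2.connectedComponentsWithStats(m.astype(np.uint8))
    i=min([i for i in range(1,k) if st[i,4]>=minA],key=lambda i:np.hypot(*(ce[i]-near)))
    return l==i,ce[i],st[i]
E
python3 - <<'E'
from h import *
w=load("wrist");im=w["image"];hsv=cv2.cvtColor(im,cv2.COLOR_BGR2HSV);S,V=hsv[...,1],hsv[...,2];s=1.5625
P=pts(w)
# plate corners by hand
C=plane(w,np.array([40,315,337,87])/s,np.array([128,92,238,270])/s,11.);print("corners",C.round(1).tolist())
X=C[:,:2]
ey=(X[0]-X[1]+X[3]-X[2]);ex=(X[0]-X[3]+X[1]-X[2]);print("yaw",np.degrees([np.arctan2(-ey[0],ey[1]),np.arctan2(ex[1],ex[0])]),np.linalg.norm(X[0]-X[1]),np.linalg.norm(X[1]-X[2]))
# depth-based block top / collar / cap points
z=P[...,2]
def box(u0,u1,v0,v1):
    m=np.zeros(z.shape,bool);m[v0:v1,u0:u1]=1;return m
top=box(90,215,60,170)&(abs(z-80)<3)&(V<90)
print("top n",top.sum(),np.median(z[top]),cv2.minAreaRect(P[top][:,:2].astype(np.float32)))
col=box(125,180,85,140)&(z>89)
cn,_=cv2.findContours(cv2.morphologyEx((box(125,180,85,140)&(S<90)&(V>110)).astype(np.uint8),cv2.MORPH_CLOSE,np.ones((5,5))),cv2.RETR_EXTERNAL,cv2.CHAIN_APPROX_NONE)
cc=max(cn,key=cv2.contourArea)[:,0]; 
print("collar z",np.percentile(z[col],[50,95]),[ (cv2.minEnclosingCircle(plane(w,cc[:,0],cc[:,1],h)[:,:2].astype(np.float32))) for h in(80.,90.,97.)], P[col].mean(0))
# cap
cap=box(295,355,140,200)
for lo,hi,n in((40,52,"grip"),(18,30,"skirt")):
    m=cap&(z>lo)&(z<hi); q=P[m];print(n,m.sum(),np.median(q[:,2]),cv2.minEnclosingCircle(q[:,:2].astype(np.float32)),q.mean(0))
dk=blob(w,cap&(V<75)&(S<160),(327,173))[0]
ys,xs=np.nonzero(dk);print("dark",dk.sum(),xs.min(),xs.max(),ys.min(),ys.max())
# clip, pointer, knob
H=hsv[...,0]
red=box(95,125,118,140)&((H<8)|(H>172))&(S>150)&(V>110)
yel=box(100,120,92,108)&(H>20)&(H<35)&(S>100)
for n,m in(("red",red),("yel",yel)):
    v,u=np.nonzero(m);print(n,m.sum(),u.mean(),v.mean(),u.min(),u.max(),v.min(),v.max(),plane(w,u.mean(),v.mean(),84.),np.median(z[m]))
kn=box(120,155,165,195)&(z>35)&(z<75);q=P[kn];print("knob",kn.sum(),np.percentile(q,[2,50,98],axis=0).round(1).tolist())
E
```

```text
corners [[642.4, 196.8, 11.0], [672.2, -45.9, 11.0], [546.5, -60.2, 11.0], [514.8, 180.9, 11.0]]
yaw [7.24963643 6.76172379] 244.5246729359058 126.5615620276829
top n 3766 81.22781865710087 ((602.5371704101562, 3.5174560546875), (88.97747039794922, 86.78340148925781), 7.439845561981201)
collar z [96.47194469 99.25520942] [((603.076904296875, 4.586447238922119), 24.6719913482666), ((603.3948364257812, 1.0612810850143433), 23.96797752380371), ((603.6174926757812, -1.4063297510147095), 23.47511863708496)] [603.92820644  -2.99748378  99.84020843]
grip 345 47.19543536088156 ((516.3585205078125, -224.66806030273438), 14.598100662231445) [ 517.22986199 -223.76725093   46.81620219]
skirt 829 25.38534038061829 ((516.2620239257812, -224.3302001953125), 28.79244613647461) [ 519.41180359 -221.58290653   25.24627031]
dark 128 319 337 164 181<stdin>:29: RuntimeWarning: Mean of empty slice.
  ret = ret.dtype.type(ret / rcount)
Traceback (most recent call last):
ValueError: zero-size array to reduction operation minimum which has no identity
```

>>> {"api": "move_arm", "payload": {
  "moves": [
    {"turn": [0,0,0],"translation": [-4.2,17.5,32],"hand": 0.65},
    {"turn": [0,0,0],"translation": [-4.2,17.5,32],"hand": 0.65},
    {"turn": [0,0,0],"translation": [-4.2,17.5,32],"hand": 0.65},
    {"turn": [0,0,0],"translation": [-4.2,17.5,32],"hand": 0.65},
    {"turn": [0,0,0],"translation": [-4.2,17.5,32],"hand": 0.65},
    {"turn": [0,0,0],"translation": [-4.3,17.5,25],"hand": 0.65},
    {"turn": [0,0,0],"translation": [0,0,0],"hand": 0.65},
    {"turn": [0,0,0],"translation": [0,0,0],"hand": 0.65}
  ]
}}

```text
time_s: 2.45
eef_pos: [514.5, -226.6, 120.8]
ee_rot: [-0.001, 1.0, -0.002, -0.001]
force: [0.9, 0.4, 0.4]
grip_width: 0.651
grip_force: 0.0
```

```bash
cp wrist.pkl wristtop.pkl; python3 - <<'E'
from h import *
s=sense();R,p=RT(s);print(s["time_s"],p,R.round(3).tolist(),s["force"])
w=cam("wrist");cv2.imwrite("pics/e.png",w["image"]);P=pts(w);z=P[...,2]
near=np.hypot(P[...,0]-516,P[...,1]+224)
for lo,hi,r in((40,52,22),(18,30,36)):
    m=(near<r)&(z>lo)&(z<hi);q=P[m];print(m.sum(),cv2.minEnclosingCircle(q[:,:2].astype(np.float32)),np.median(q[:,2]),q[:,:2].max(0),q[:,:2].min(0))
E
```

```text
2.45 [ 514.49554113 -226.60072562  120.75843225] [[1.0, -0.003, -0.002], [-0.003, -1.0, 0.001], [-0.002, -0.001, -1.0]] [0.87704005 0.36154204 0.44492214]
1141 ((516.3324584960938, -224.82827758789062), 14.778641700744629) 47.11687904652857 [ 530.80979664 -210.73322841] [ 501.65377632 -239.26132128]
2550 ((516.5175170898438, -224.76779174804688), 28.881607055664062) 25.23893670350806 [ 545.23610506 -196.45925581] [ 488.47717639 -253.48284925]
```

View pics/e.png

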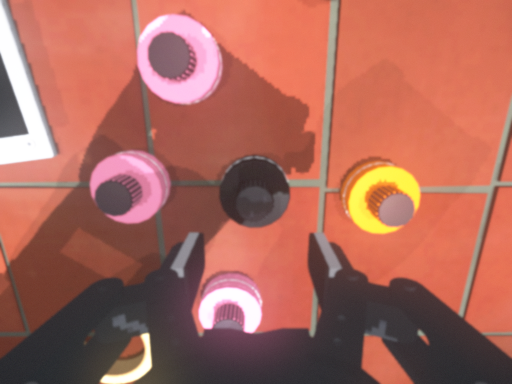

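The black cap is at (255,190) between the open fingers and clear of its neighbours. I'll descend.

>>> {"api": "move_arm", "payload": {
  "moves": [
    {"turn": [0,0,0],"translation": [1,-0.9,25],"hand": 0.65},
    {"turn": [0,0,0],"translation": [1,-0.9,25],"hand": 0.65},
    {"turn": [0,0,0],"translation": [0,0,15],"hand": 0.65},
    {"turn": [0,0,0],"translation": [0,0,10],"hand": 0.65},
    {"turn": [0,0,0],"translation": [0,0,0],"hand": 0.65},
    {"turn": [0,0,0],"translation": [0,0,0],"hand": 0.65}
  ]
}}

```text
time_s: 3.0
eef_pos: [518.3, -223.8, 47.6]
ee_rot: [0.001, 1.0, 0.0, 0.001]
force: [-0.3, 0.3, -0.3]
grip_width: 0.651
grip_force: 0.0
```

>>> {"api": "move_arm", "payload": {
  "grip_force": 60,
  "moves": [
    {"turn": [0,0,0],"translation": [0,0,1],"hand": 0.65},
    {"turn": [0,0,0],"translation": [0,0,0],"hand": 0.2},
    {"turn": [0,0,0],"translation": [0,0,0],"hand": 0.2},
    {"turn": [0,0,0],"translation": [0,0,0],"hand": 0.2},
    {"turn": [0,0,0],"translation": [0,0,0],"hand": 0.2},
    {"turn": [0,0,0],"translation": [0,0,0],"hand": 0.2},
    {"turn": [0,0,0],"translation": [0,0,0],"hand": 0.2}
  ]
}}

```text
time_s: 3.58
eef_pos: [518.1, -224.0, 46.5]
ee_rot: [0.0, 1.0, -0.0, 0.001]
force: [-1.1, 1.2, 6.5]
grip_width: 0.303
grip_force: 58.6
```

```bash
python3 - <<'E'
from h import *
w=load("wristtop");im=w["image"];hsv=cv2.cvtColor(im,cv2.COLOR_BGR2HSV);H,S,V=cv2.split(hsv);P=pts(w);z=P[...,2]
def box(u0,u1,v0,v1):
    m=np.zeros(z.shape,bool);m[v0:v1,u0:u1]=1;return m
print(hsv[96:106:2,104:118:2].tolist()[2], im[131,105:112].tolist())
red=box(95,125,118,142)&((H<10)|(H>170))&(S>130)&(z>60)
yel=box(98,122,90,110)&(H>15)&(H<38)&(S>80)
for n,m in(("red",red),("yel",yel)):
    v,u=np.nonzero(m)
    if len(u):print(n,m.sum(),u.mean(),v.mean(),u.min(),u.max(),v.min(),v.max(),plane(w,u.mean(),v.mean(),84.),np.median(z[m]))
kn=box(120,155,165,195)&(z>35)&(z<75);q=P[kn];print("knob",kn.sum(),np.percentile(q,[2,50,98],axis=0).round(1).tolist())
s=sense();print(s["eef_pos"],s["grip_width"],s["force"])
# block top axis
top=box(90,215,60,170)&(abs(z-81)<2.5);c=cv2.convexHull(P[top][:,:2].astype(np.float32));print(cv2.minAreaRect(c))
E
```

```text
[[26, 8, 255], [29, 35, 254], [29, 135, 247], [25, 140, 193], [20, 92, 130], [8, 10, 104], [120, 13, 101]] [[197, 196, 254], [196, 196, 254], [189, 190, 254], [185, 187, 254], [184, 186, 254], [187, 189, 253], [190, 190, 251]]
red 16 105.375 131.25 103 109 128 135 [582.89948718  59.67482651  84.        ] 87.80126537193874
yel 20 109.5 100.5 107 112 99 102 [617.75888236  49.74443875  84.        ] 87.65540110056236
knob 479 [[503.4, 27.9, 54.9], [519.1, 38.4, 65.9], [536.4, 50.8, 70.5]]
[ 518.14158967 -224.04267303   46.45388525] 0.3031216837569932 [-1.12020687  1.17712638  6.49640913]
((600.6854248046875, 17.217857360839844), (91.23583221435547, 114.6563491821289), 7.587579250335693)
```

>>> {"api": "move_arm", "payload": {
  "moves": [
    {"turn": [0,0,0],"translation": [0,0,-20],"hand": 0.2},
    {"turn": [0,0,0],"translation": [0,0,-35],"hand": 0.2},
    {"turn": [0,0,0],"translation": [0,0,-35],"hand": 0.2},
    {"turn": [0,0,0],"translation": [0,0,-35],"hand": 0.2},
    {"turn": [0,0,0],"translation": [11,-28,0],"hand": 0.2},
    {"turn": [0,0,0],"translation": [11,-28,0],"hand": 0.2},
    {"turn": [0,0,0],"translation": [11,-28,0],"hand": 0.2},
    {"turn": [0,0,0],"translation": [11,-28,0],"hand": 0.2},
    {"turn": [0,0,0],"translation": [11,-28,0],"hand": 0.2},
    {"turn": [0,0,0],"translation": [0,0,0],"hand": 0.2}
  ]
}}

```text
time_s: 4.42
eef_pos: [573.7, -79.3, 170.5]
ee_rot: [-0.001, 1.0, 0.002, 0.0]
force: [-0.0, 0.4, -0.7]
grip_width: 0.303
grip_force: 59.3
```

```bash
python3 - <<'E'
from h import *
s=sense();R,p=RT(s);print(s["time_s"],p,s["grip_width"],s["force"])
w=cam("wrist");a=cam("scene");b=cam("side");cv2.imwrite("pics/f.png",np.vstack([np.hstack([w["image"],np.zeros((384,288,3),np.uint8)]),np.hstack([cv2.resize(a["image"][150:260,170:310],(280,220)),cv2.resize(b["image"][130:240,180:320],(280,220)),np.zeros((220,240,3),np.uint8)])])[:600])
P=pts(w);z=P[...,2];Rt,p=RT(s)
# held cap skirt top (24 mm) in world: near tcp
near=np.hypot(P[...,0]-p[0],P[...,1]-p[1])
m=(near<36)&(abs(z-(p[2]-46+25))<5);q=P[m];print("cap-tcp",m.sum(),cv2.minEnclosingCircle(q[:,:2].astype(np.float32)),np.median(q[:,2]))
m=(np.hypot(P[...,0]-603.6,P[...,1]+1)<24)&(abs(z-98)<4);q=P[m];print("collar",m.sum(),(cv2.minEnclosingCircle(q[:,:2].astype(np.float32))) if m.sum()>5 else 0)
E
```

```text
4.4167 [573.74196307 -79.32546573 170.52171998] 0.3032254204233745 [-0.0324915   0.39718637 -0.69182588]
cap-tcp 3020 ((572.21630859375, -79.26466369628906), 29.160446166992188) 149.19848937143468
collar 1657 ((604.546875, -0.03247792273759842), 22.39805793762207)
```

View pics/f.png

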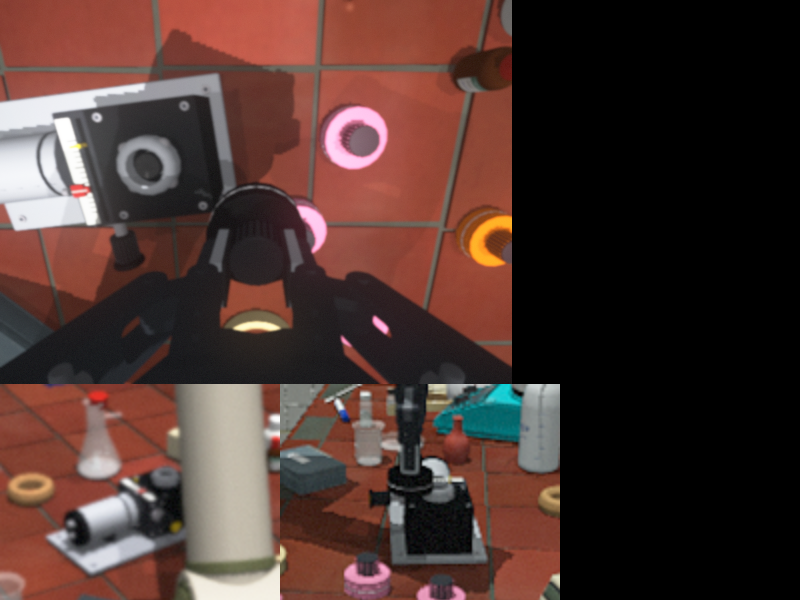

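The wrist view shows the cap held straight at (258,215), the collar at (148,165), the knob at (125,247), the red clip at (80,190) and the yellow pointer at (80,147). Block screws are at (97,117), (184,105), (203,205) and (123,215).

```bash
cp wrist.pkl wristmid.pkl; python3 - <<'E'
from h import *
w=load("wristmid");im=w["image"];H,S,V=cv2.split(cv2.cvtColor(im,cv2.COLOR_BGR2HSV));P=pts(w);z=P[...,2]
def box(u0,u1,v0,v1):
    m=np.zeros(z.shape,bool);m[v0:v1,u0:u1]=1;return m
sc=[]
for u,v in((97,117),(184,105),(203,205),(123,215)):
    m=box(u-6,u+7,v-6,v+7);g=V*m; mm=g>0.6*g.max();y,x=np.nonzero(mm);wt=g[mm].astype(float);sc.append([(x*wt).sum()/wt.sum(),(y*wt).sum()/wt.sum()]);
sc=np.array(sc);X=plane(w,sc[:,0],sc[:,1],81.)[:,:2];print(sc.round(1).tolist(),X.round(1).tolist(),X.mean(0))
# order: left-back,right-back,right-front,left-front
ey=X[0]-X[1]+X[3]-X[2];ex=X[0]-X[3]+X[1]-X[2];print("yaw",np.degrees([np.arctan2(-ey[0],ey[1]),np.arctan2(ex[1],ex[0])]))
m=(box(110,188,126,205)&(V>100)&(S<90)).astype(np.uint8)
cn,_=cv2.findContours(cv2.morphologyEx(m,cv2.MORPH_OPEN,np.ones((3,3))),cv2.RETR_EXTERNAL,cv2.CHAIN_APPROX_NONE)
c=cv2.convexHull(max(cn,key=cv2.contourArea)); e=cv2.fitEllipse(c);print("collar ell",e)
for h in(90.,97.): print(h,plane(w,*e[0],h))
# inner dark mouth
m=(box(125,172,140,190)&(V<90)).astype(np.uint8)
cn,_=cv2.findContours(m,cv2.RETR_EXTERNAL,cv2.CHAIN_APPROX_NONE);c=max(cn,key=cv2.contourArea);e=cv2.fitEllipse(c);print("mouth",e,plane(w,*e[0],97.))
red=box(64,95,178,202)&((H<8)|(H>172))&(S>130)
yel=box(66,95,138,156)&(H>18)&(H<36)&(S>100)
for n,m in(("red",red),("yel",yel)):
    v,u=np.nonzero(m);print(n,m.sum(),u.mean(),v.mean(),u.min(),u.max(),v.min(),v.max(),plane(w,u.mean(),v.mean(),84.),np.median(z[m]))
t=np.radians(7.2);o=np.array([603.7,-1.]);
kn=box(100,150,222,275)&(z>35)&(z<80);q=P[kn];print("knob",kn.sum(),np.percentile(q,[2,50,98],axis=0).round(1).tolist())
cv2.imwrite("pics/g.png",np.hstack([cv2.resize(im[95:215,55:205],(600,480),interpolation=cv2.INTER_CUBIC)]))
E
```

```text
[[96.4, 116.8], [183.8, 105.4], [202.6, 205.1], [123.3, 214.5]] [[637.2, 36.7], [645.4, -27.2], [569.7, -36.9], [561.5, 26.9]] [ 6.03462888e+02 -1.30201193e-01]
yaw [7.36854231 7.35668104]
collar ell ((147.19857788085938, 164.26824951171875), (58.13896560668945, 63.3442497253418), 109.59332275390625)
90.0 [6.04274120e+02 5.68049176e-02 9.00000000e+01]
97.0 [605.70166854  -2.63936539  97.        ]
mouth ((147.18563842773438, 165.54742431640625), (26.362565994262695, 35.7625846862793), 143.62574768066406) [604.78636915  -2.53455924  97.        ]
red 106 78.80188679245283 189.38679245283018 70 89 185 196 [583.15175359  57.03772894  84.        ] 87.96978598630497
yel 39 80.61538461538461 145.30769230769232 75 86 143 148 [616.96757042  49.84258464  84.        ] 89.1729969756268
knob 1172 [[504.4, 27.7, 53.8], [521.8, 38.8, 65.1], [544.4, 51.3, 70.8]]
```

View pics/g.png

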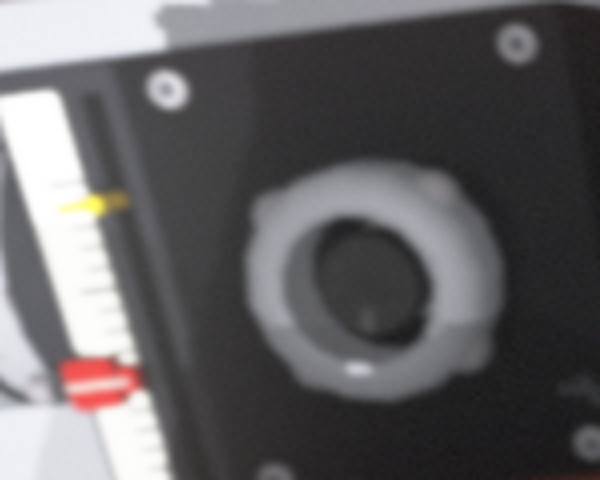

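The crop shows the collar, the pointer at about (75,146) and the clip's white line at (79,191), both in native pixels. I'll move over the well.

>>> {"api": "move_arm", "payload": {
  "moves": [
    {"turn": [0,0,0],"translation": [10.6,-26.3,0],"hand": 0.2},
    {"turn": [0,0,0],"translation": [10.6,-26.3,0],"hand": 0.2},
    {"turn": [0,0,0],"translation": [10.6,-26.4,0],"hand": 0.2},
    {"turn": [0,0,0],"translation": [0,0,8],"hand": 0.2},
    {"turn": [0,0,0],"translation": [0,0,8],"hand": 0.2},
    {"turn": [0,0,0],"translation": [0,0,0],"hand": 0.2},
    {"turn": [0,0,0],"translation": [0,0,0],"hand": 0.2}
  ]
}}

```text
time_s: 5.15
eef_pos: [604.0, -6.2, 153.7]
ee_rot: [-0.0, 1.0, -0.001, -0.001]
force: [-0.3, -0.4, -0.8]
grip_width: 0.305
grip_force: 59.5
```

```bash
python3 - <<'E'
from h import *
s=sense();R,p=RT(s);print(s["time_s"],p,s["grip_width"],s["force"])
w=cam("wrist");b=cam("side")
P=pts(w);z=P[...,2]
near=np.hypot(P[...,0]-p[0],P[...,1]-p[1])
m=(near<36)&(abs(z-(p[2]-46+25))<5);q=P[m];print("cap",m.sum(),cv2.minEnclosingCircle(q[:,:2].astype(np.float32)),np.median(q[:,2]))
print(proj(w,[[604,0,80]]),proj(b,[[604,0,97],[604,0,110]]))
cv2.imwrite("pics/h.png",np.hstack([cv2.resize(b["image"][130:240,200:320],(480,440),interpolation=cv2.INTER_CUBIC),cv2.resize(w["image"],(320,440))]))
E
```

```text
5.15 [603.97966491  -6.22199666 153.7159348 ] 0.30451176756809983 [-0.25306064 -0.42215066 -0.80054921]
cap 3016 ((602.357177734375, -5.914429664611816), 29.18240737915039) 132.35318901521984
[[247.45420217 207.24918933]] [[258.46929977 180.80592554]
 [258.5817671  176.39046295]]
```

View pics/h.png

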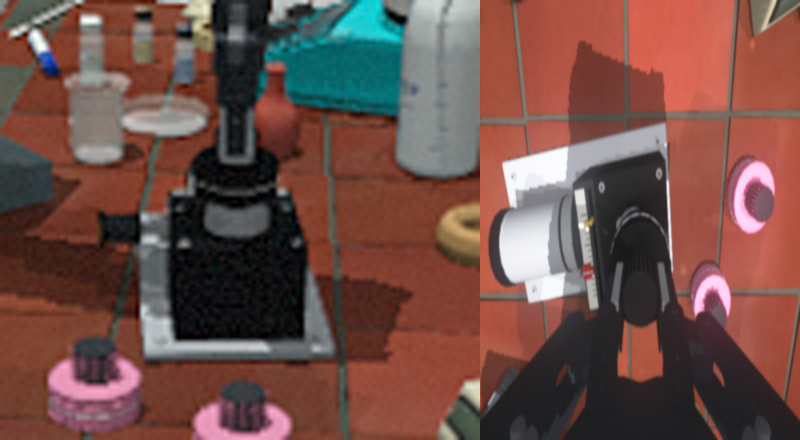

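The side crop shows the cap level just above the collar. It's short by about 1.6 mm in x and 5.6 mm in y, so I'll correct that and lower it.

>>> {"api": "move_arm", "payload": {
  "moves": [
    {"turn": [0,0,0],"translation": [1.6,-5.6,0],"hand": 0.2},
    {"turn": [0,0,0],"translation": [0,0,0],"hand": 0.2},
    {"turn": [0,0,0],"translation": [0,0,6],"hand": 0.2},
    {"turn": [0,0,0],"translation": [0,0,0],"hand": 0.2}
  ]
}}

```text
time_s: 5.58
eef_pos: [605.7, 0.9, 147.2]
ee_rot: [-0.0, 1.0, -0.0, -0.001]
force: [-0.2, -0.2, -1.6]
grip_width: 0.307
grip_force: 59.4
```

```bash
python3 - <<'E'
from h import *
s=sense();R,p=RT(s);print(s["time_s"],p,s["grip_width"],s["force"])
w=cam("wrist")
P=pts(w);z=P[...,2];near=np.hypot(P[...,0]-p[0],P[...,1]-p[1])
m=(near<36)&(abs(z-(p[2]-46+25))<5);q=P[m];print("cap",m.sum(),cv2.minEnclosingCircle(q[:,:2].astype(np.float32)),np.median(q[:,2]))
H,S,V=cv2.split(cv2.cvtColor(w["image"],cv2.COLOR_BGR2HSV))
t=np.radians(7.36);ex=np.array([np.cos(t),np.sin(t)]);
for n,m in(("red",(z>70)&((H<8)|(H>172))&(S>130)&(near<90)),("yel",(z>70)&(H>18)&(H<36)&(S>100)&(near<90))):
    v,u=np.nonzero(m);print(n,m.sum(),u.mean(),v.mean(),plane(w,u.mean(),v.mean(),84.))
E
```

```text
5.5833 [605.72197057   0.89169904 147.225657  ] 0.307160983312785 [-0.20928984 -0.19014523 -1.58654827]
cap 3019 ((604.2803344726562, 1.0810110569000244), 29.09553337097168) 125.88299140482161
red 718 262.3593314763231 204.6350974930362 [611.52115816  -3.57212011  84.        ]
yel 86 184.74418604651163 198.4418604651163 [616.01521705  50.04886912  84.        ]
```

>>> {"api": "move_arm", "payload": {
  "moves": [
    {"turn": [0,0,0],"translation": [-0.2,1.0,2],"hand": 0.2},
    {"turn": [0,0,0],"translation": [0,0,2],"hand": 0.2},
    {"turn": [0,0,0],"translation": [0,0,2],"hand": 0.2},
    {"turn": [0,0,0],"translation": [0,0,0],"hand": 0.2}
  ]
}}

```text
time_s: 5.97
eef_pos: [605.8, -0.2, 141.8]
ee_rot: [-0.0, 1.0, -0.0, -0.0]
force: [-0.2, -0.2, -1.9]
grip_width: 0.306
grip_force: 59.5
```

>>> {"api": "move_arm", "payload": {
  "moves": [
    {"turn": [0,0,0],"translation": [0,0,2],"hand": 0.2},
    {"turn": [0,0,0],"translation": [0,0,2],"hand": 0.2},
    {"turn": [0,0,0],"translation": [0,0,2],"hand": 0.2},
    {"turn": [0,0,0],"translation": [0,0,0],"hand": 0.2}
  ]
}}

```text
time_s: 6.3
eef_pos: [605.9, -0.2, 136.1]
ee_rot: [0.0, 1.0, -0.0, -0.0]
force: [-0.3, 0.5, -1.0]
grip_width: 0.307
grip_force: 59.4
```

>>> {"api": "move_arm", "payload": {
  "moves": [
    {"turn": [0,0,0],"translation": [0,0,1.5],"hand": 0.2},
    {"turn": [0,0,0],"translation": [0,0,1.5],"hand": 0.2},
    {"turn": [0,0,0],"translation": [0,0,0],"hand": 0.2}
  ]
}}

```text
time_s: 6.55
eef_pos: [605.9, -0.2, 133.0]
ee_rot: [-0.0, 1.0, -0.0, -0.0]
force: [0.1, -0.7, -0.6]
grip_width: 0.308
grip_force: 59.4
```

>>> {"api": "move_arm", "payload": {
  "moves": [
    {"turn": [0,0,0],"translation": [0,0,1.5],"hand": 0.2},
    {"turn": [0,0,0],"translation": [0,0,1.5],"hand": 0.2},
    {"turn": [0,0,0],"translation": [0,0,0],"hand": 0.2}
  ]
}}

```text
time_s: 6.8
eef_pos: [605.6, -0.1, 129.4]
ee_rot: [-0.0, 1.0, -0.0, -0.001]
force: [1.4, 0.3, -5.1]
grip_width: 0.3
grip_force: 59.2
```

```bash
python3 - <<'E'
from h import *
s=sense();R,p=RT(s);print(s["time_s"],p,s["grip_width"],s["force"])
w=cam("wrist");P=pts(w);z=P[...,2];near=np.hypot(P[...,0]-p[0],P[...,1]-p[1])
for lo,hi,r in ((-35,-12,36),(-8,8,20)):
    m=(near<r)&(z-p[2]>lo)&(z-p[2]<hi);q=P[m];print("cap",m.sum(),cv2.minEnclosingCircle(q[:,:2].astype(np.float32)),np.percentile(q[:,2],[5,50,95]))
E
```

```text
6.8 [ 6.05610207e+02 -1.26820093e-01  1.29440284e+02] 0.30016429113582027 [ 1.36262263  0.3210261  -5.14626756]
cap 3627 ((604.3138427734375, 0.32925334572792053), 29.143766403198242) [ 97.44602587 108.04584925 113.68376854]
cap 2977 ((607.0347290039062, -0.12170903384685516), 19.34994888305664) [123.79010093 129.99936885 133.36750069]
```

>>> {"api": "move_arm", "payload": {
  "moves": [
    {"turn": [0,0,0],"translation": [0,0,1.5],"hand": 0.2},
    {"turn": [0,0,0],"translation": [0,0,1.5],"hand": 0.2},
    {"turn": [0,0,0],"translation": [0,0,0],"hand": 0.2}
  ]
}}

```text
time_s: 7.1
eef_pos: [605.9, -0.1, 127.0]
ee_rot: [-0.0, 1.0, -0.0, -0.0]
force: [1.0, -0.2, 0.6]
grip_width: 0.298
grip_force: 59.3
```

```bash
python3 - <<'E'
from h import *
s=sense();R,p=RT(s);print(s["time_s"],p,s["grip_width"],s["force"])
w=cam("wrist");P=pts(w);z=P[...,2]
near=np.hypot(P[...,0]-604.2,P[...,1])
m=(near<26)&(near>18)&(abs(z-107)<6);q=P[m];A=np.c_[q[:,0]-604,q[:,1],np.ones(len(q))]
print(len(q),np.median(q[:,2]),np.linalg.lstsq(A,q[:,2],rcond=None)[0])
m=(abs(z-81)<2.5)&(near>32)&(near<60);print("block top",m.sum(),np.median(z[m]))
E
```

```text
7.1 [ 6.05880625e+02 -1.48095977e-01  1.26992854e+02] 0.29760985356058206 [ 1.01030821 -0.22897225  0.60426298]
1471 105.70524029196386 [-3.86159118e-03  1.09529081e-04  1.05784264e+02]
block top 6865 81.45387316235283
```

>>> {"api": "move_arm", "payload": {
  "moves": [
    {"turn": [0,0,0],"translation": [0,0,1],"hand": 0.2},
    {"turn": [0,0,0],"translation": [0,0,1],"hand": 0.2},
    {"turn": [0,0,0],"translation": [0,0,0],"hand": 0.2}
  ]
}}

```text
time_s: 7.4
eef_pos: [606.1, -0.2, 126.5]
ee_rot: [0.0, 1.0, -0.0, 0.001]
force: [-3.4, 1.2, 7.4]
grip_width: 0.3
grip_force: 60.4
```

>>> {"api": "move_arm", "payload": {
  "moves": [
    {"turn": [0,0,0],"translation": [0,0,1.5],"hand": 0.2},
    {"turn": [0,0,0],"translation": [0,0,1],"hand": 0.2},
    {"turn": [0,0,0],"translation": [0,0,0],"hand": 0.2}
  ]
}}

```text
time_s: 7.65
eef_pos: [606.2, -0.2, 126.4]
ee_rot: [0.0, 1.0, 0.0, 0.001]
force: [-13.0, 0.9, 23.9]
grip_width: 0.304
grip_force: 62.1
```

It's rigid at 24 N, so the cap is seated. I'll relieve the push, release and lift.

>>> {"api": "move_arm", "payload": {
  "moves": [
    {"turn": [0,0,0],"translation": [0,0,-3],"hand": 0.2},
    {"turn": [0,0,0],"translation": [0,0,0],"hand": 0.6},
    {"turn": [0,0,0],"translation": [0,0,0],"hand": 0.6},
    {"turn": [0,0,0],"translation": [0,0,0],"hand": 0.6},
    {"turn": [0,0,0],"translation": [0,0,-20],"hand": 0.6},
    {"turn": [0,0,0],"translation": [0,0,-35],"hand": 0.6},
    {"turn": [0,0,0],"translation": [0,0,-20],"hand": 0.6},
    {"turn": [0,0,0],"translation": [0,0,0],"hand": 0.6},
    {"turn": [0,0,0],"translation": [0,0,0],"hand": 0.6}
  ]
}}

```text
time_s: 8.4
eef_pos: [606.2, -0.2, 201.3]
ee_rot: [0.0, 1.0, -0.0, 0.001]
force: [-0.2, -0.1, -1.5]
grip_width: 0.601
grip_force: 0.0
```

```bash
python3 - <<'E'
from h import *
s=sense();R,p=RT(s);print(s["time_s"],p,s["grip_width"],s["force"])
w=cam("wrist");P=pts(w);z=P[...,2];b=cam("side")
near=np.hypot(P[...,0]-604.2,P[...,1])
m=(near<26)&(near>18)&(abs(z-107)<8);q=P[m];A=np.c_[q[:,0]-604,q[:,1],np.ones(len(q))]
print(len(q),np.median(q[:,2]),np.linalg.lstsq(A,q[:,2],rcond=None)[0])
m=(abs(z-81)<2.5)&(near>32)&(near<60);print("block top",m.sum(),np.median(z[m]))
# knob
t=np.radians(7.36);ex=np.array([np.cos(t),np.sin(t)]);ey=np.array([-ex[1],ex[0]]);O=np.array([604,-0.3])+30*ey
print("O",O,"knob pred",O-77*ex+22*ey)
L=np.stack([(P[...,:2]-O)@ex,(P[...,:2]-O)@ey],-1)
m=(L[...,0]<-58)&(L[...,0]>-110)&(abs(L[...,1]-22)<25)&(z>45)&(z<80);q=np.c_[L[m],z[m]]
g=q[(q[:,0]>-88)&(q[:,0]<-66)];print("knob",m.sum(),np.percentile(q,[1,50,99],axis=0).round(1).tolist(),"grip",np.percentile(g,[3,50,97],axis=0).round(1).tolist())
cv2.imwrite("pics/i.png",np.hstack([cv2.resize(b["image"][130:240,200:320],(288,264),interpolation=cv2.INTER_CUBIC),cv2.resize(w["image"],(352,264))]))
E
```

```text
8.4 [ 6.06238402e+02 -2.27645556e-01  2.01312677e+02] 0.6013123378520666 [-0.18375792 -0.12719264 -1.5140159 ]
1424 105.35162735153311 [-2.46061787e-03 -1.38474227e-03  1.05324975e+02]
block top 4938 81.47304175649234
O [600.15690255  29.45282511] knob pred [520.97304665  41.40761341]
knob 689 [[-94.3, 10.2, 52.1], [-79.0, 19.5, 66.2], [-58.8, 33.7, 71.2]] grip [[-87.4, 12.2, 57.8], [-77.4, 19.2, 66.6], [-66.5, 29.3, 68.8]]
```

View pics/i.png

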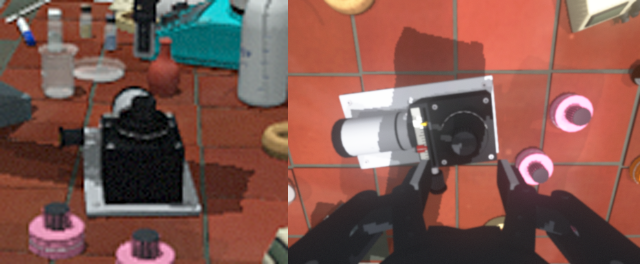

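The cap is home: its skirt top is 23.9 mm above the block and the tilt is under 0.2°. The side crop shows it flat on the block, and the shutter is still shut. Now the knob.

>>> {"api": "move_arm", "payload": {
  "moves": [
    {"turn": [0,0,-0.064],"translation": [0,0,0],"hand": 0.6},
    {"turn": [0,0,-0.064],"translation": [0,0,0],"hand": 0.6},
    {"turn": [0,0,0],"translation": [-26,-17.3,0],"hand": 0.6},
    {"turn": [0,0,0],"translation": [-26,-17.3,0],"hand": 0.6},
    {"turn": [0,0,0],"translation": [-26.2,-17.3,0],"hand": 0.6},
    {"turn": [0,0,0],"translation": [0,0,30],"hand": 0.6},
    {"turn": [0,0,0],"translation": [0,0,30],"hand": 0.6},
    {"turn": [0,0,0],"translation": [0,0,30],"hand": 0.6},
    {"turn": [0,0,0],"translation": [0,0,0],"hand": 0.6},
    {"turn": [0,0,0],"translation": [0,0,0],"hand": 0.6}
  ]
}}

```text
time_s: 9.33
eef_pos: [521.0, 41.4, 109.7]
ee_rot: [-0.0, 0.998, 0.064, -0.002]
force: [0.5, 0.8, 1.2]
grip_width: 0.6
grip_force: 0.0
```

```bash
cat >> h.py <<'E'
t=np.radians(7.36);ex=np.array([np.cos(t),np.sin(t)]);ey=np.array([-ex[1],ex[0]]);O=np.array([604,-0.3])+30*ey
def loc(X): d=np.asarray(X)[...,:2]-O; return np.stack([d@ex,d@ey],-1)
E
python3 - <<'E'
from h import *
s=sense();R,p=RT(s);print(s["time_s"],p,"loc",loc(p),"yaw",np.degrees(np.arctan2(R[1,0],R[0,0])),s["force"])
w=cam("wrist");P=pts(w);z=P[...,2];L=loc(P)
m=(L[...,0]<-58)&(L[...,0]>-110)&(abs(L[...,1]-22)<25)&(z>45)&(z<76);q=np.c_[L[m],z[m]]
g=q[(q[:,0]>-88)&(q[:,0]<-66)];print("knob",m.sum(),np.percentile(q,[1,50,99],axis=0).round(1).tolist(),"grip",np.percentile(g,[3,50,97],axis=0).round(1).tolist())
for zz in(58,60): 
  gg=q[abs(q[:,2]-zz)<1.5]; print(zz,np.percentile(gg[:,1],[2,98]))
cv2.imwrite("pics/j.png",w["image"])
E
```

```text
9.3333 [520.97697622  41.43306566 109.72432792] loc [-76.99284228  22.02473915] yaw 7.319714137340334 [0.52944572 0.76315475 1.19658781]
knob 1904 [[-94.3, 10.8, 53.7], [-77.9, 22.8, 66.2], [-58.7, 34.7, 71.1]] grip [[-87.3, 12.5, 60.3], [-76.6, 22.8, 66.5], [-66.4, 32.8, 68.7]]
58 [ 9.74759328 35.3075455 ]
60 [ 9.67611694 35.5122053 ]
```

View pics/j.png

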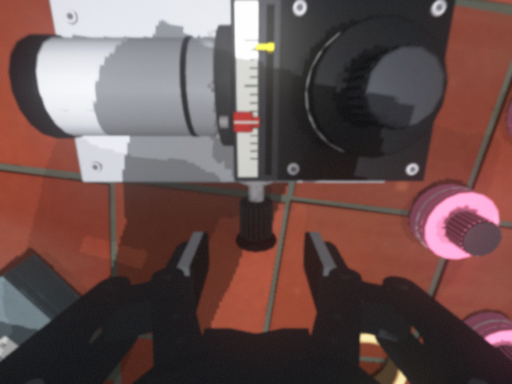

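The knob at (257,222) lies centred between the open fingers, with the red clip's line at (244,121) and the yellow pointer at (264,47). That was the tenth picture, so the rest goes by numbers.

>>> {"api": "move_arm", "payload": {
  "grip_force": 60,
  "moves": [
    {"turn": [0,0,0],"translation": [0.5,-0.5,20],"hand": 0.6},
    {"turn": [0,0,0],"translation": [0,0,18],"hand": 0.6},
    {"turn": [0,0,0],"translation": [0,0,14],"hand": 0.6},
    {"turn": [0,0,0],"translation": [0,0,1],"hand": 0.6},
    {"turn": [0,0,0],"translation": [0,0,0],"hand": 0.6}
  ]
}}

```text
time_s: 9.8
eef_pos: [522.8, 41.8, 58.9]
ee_rot: [0.0, 0.998, 0.064, 0.001]
force: [-0.3, -0.1, 0.5]
grip_width: 0.602
grip_force: 0.0
```

```bash
cat >> h.py <<'E'
def marks(c):
    H,S,V=cv2.split(cv2.cvtColor(c["image"],cv2.COLOR_BGR2HSV))
    P=plane(c,*np.meshgrid(np.arange(512),np.arange(384)),85.);L=loc(P)
    reg=(L[...,0]>-45)&(L[...,0]<45)&(L[...,1]>8)&(L[...,1]<40)
    out={}
    for n,m in(("red",((H<8)|(H>172))&(S>120)&reg),("yel",(H>20)&(H<36)&(S>110)&(V>90)&reg)):
        k,l,st,ce=cv2.connectedComponentsWithStats(m.astype(np.uint8))
        if k<2: out[n]=None;continue
        i=1+st[1:,4].argmax();q=L[l==i]
        out[n]=(st[i].tolist(),ce[i].round(1).tolist(),q.mean(0).round(2).tolist(),q.min(0).round(1).tolist(),q.max(0).round(1).tolist())
    # white line: low saturation pixels within the red box
    x,y,w,h,_=out["red"][0];sub=np.zeros_like(reg);sub[y:y+h,x:x+w]=1
    u0=x+w//2;prof=S[y:y+h,max(x+w//3,0):x+2*w//3].mean(1);out["prof"]=prof.round().tolist()
    k=prof[2:-2].argmin()+2; out["line"]=loc(plane(c,u0,y+k,85.)).round(2).tolist()
    return out
E
python3 - <<'E'
from h import *
w=load("wrist");print(marks(w))
s=sense();R,p=RT(s);print(s["time_s"],p,"loc",loc(p),s["force"])
E
```

```text
{'red': ([233, 112, 27, 9, 155], [243.5, 116.2], [-10.22, 28.47], [-12.1, 20.7], [-8.2, 33.8]), 'yel': ([256, 42, 18, 11, 129], [266.2, 46.7], [21.53, 17.36], [19.3, 14.1], [23.5, 22.2]), 'prof': [102.0, 152.0, 167.0, 171.0, 171.0, 171.0, 169.0, 149.0, 103.0], 'line': [-9.14, 27.21]}
9.8 [522.84654346  41.79480122  58.9141702 ] loc [-75.09233921  22.14399668] [-0.33303339 -0.10339108  0.47146198]
```

>>> {"api": "move_arm", "payload": {
  "grip_force": 60,
  "moves": [
    {"turn": [0,0,0],"translation": [-0.5,0,2],"hand": 0.6},
    {"turn": [0,0,0],"translation": [0,0,0],"hand": 0.1},
    {"turn": [0,0,0],"translation": [0,0,0],"hand": 0.1},
    {"turn": [0,0,0],"translation": [0,0,0],"hand": 0.1},
    {"turn": [0,0,0],"translation": [0,0,0],"hand": 0.1},
    {"turn": [0,0,0],"translation": [0,0,0],"hand": 0.1},
    {"turn": [0,0,0],"translation": [0,0,0],"hand": 0.1}
  ]
}}

```text
time_s: 10.38
eef_pos: [522.1, 41.8, 56.7]
ee_rot: [0.0, 0.998, 0.064, 0.001]
force: [-1.3, -0.3, 5.2]
grip_width: 0.226
grip_force: 58.4
```

```bash
cat >> h.py <<'E'
def marks(c,zc=85.,zp=85.):
    H,S,V=cv2.split(cv2.cvtColor(c["image"],cv2.COLOR_BGR2HSV))
    g=np.meshgrid(np.arange(512.),np.arange(384.));L=loc(plane(c,*g,85.))
    reg=(L[...,0]>-45)&(L[...,0]<60)&(L[...,1]>8)&(L[...,1]<40)
    red=((H<8)|(H>172))&(S>110)&reg; yel=(H>20)&(H<36)&(S>100)&(V>90)&reg
    v,u=np.nonzero(red); uc=int(np.median(u)); rows=np.arange(v.min(),v.max()+1)
    pr=S[rows][:,uc-4:uc+5].mean(1)
    i0=len(rows)//4;i1=len(rows)-i0; wt=np.clip(np.median(pr)-pr[i0:i1],0,None); vl=(rows[i0:i1]*wt).sum()/wt.sum() if wt.sum() else rows.mean()
    o={"red_rows":(v.min(),v.max()),"uc":uc,"line_v":vl,"line":loc(plane(c,np.float64(uc),np.float64(vl),zc)).round(2),"n":red.sum(),"prof":pr.round().tolist()}
    v,u=np.nonzero(yel)
    if len(v): 
        tip=u<=u.min()+3
        o.update(yn=len(v),yel=(u.mean(),v.mean(),u.min(),u.max(),v.min(),v.max()),ptr=loc(plane(c,u.mean(),v.mean(),zp)).round(2),tip=loc(plane(c,u[tip].mean(),v[tip].mean(),zp)).round(2))
    return o
E
cp wrist.pkl wristpre.pkl
python3 - <<'E'
from h import *
for n in("wristtop","wristmid","wristpre"):
    print(n,marks(load(n)))
w=load("wristpre");P=pts(w);z=P[...,2]
print(z[44:50,258:272].round(1).tolist()[2],z[114:128:3,244].round(1),z[100,240:244])
s=sense();R,p=RT(s);print(s["time_s"],p,"loc",loc(p),s["force"],s["grip_width"])
E
```

```text
wristtop {'red_rows': (np.int64(62), np.int64(136)), 'uc': 98, 'line_v': np.float64(93.01468531468532), 'line': array([29.55, 28.19]), 'n': np.int64(213), 'prof': [140.0, 140.0, 138.0, 137.0, 136.0, 137.0, 136.0, 125.0, 86.0, 32.0, 9.0, 6.0, 5.0, 5.0, 5.0, 6.0, 8.0, 12.0, 14.0, 13.0, 9.0, 4.0, 1.0, 1.0, 0.0, 0.0, 0.0, 0.0, 0.0, 1.0, 1.0, 1.0, 1.0, 2.0, 2.0, 2.0, 3.0, 3.0, 4.0, 5.0, 5.0, 6.0, 6.0, 6.0, 6.0, 7.0, 8.0, 9.0, 9.0, 8.0, 9.0, 10.0, 11.0, 12.0, 12.0, 11.0, 12.0, 12.0, 13.0, 13.0, 13.0, 13.0, 13.0, 12.0, 13.0, 19.0, 24.0, 26.0, 21.0, 15.0, 11.0, 10.0, 9.0, 8.0, 9.0], 'yn': 13, 'yel': (np.float64(109.38461538461539), np.float64(100.38461538461539), np.int64(108), np.int64(111), np.int64(99), np.int64(102)), 'ptr': array([20.12, 17.49]), 'tip': array([20.12, 17.49])}
wristmid {'red_rows': (np.int64(85), np.int64(228)), 'uc': 69, 'line_v': np.float64(143.445155783184), 'line': array([21.7 , 25.46]), 'n': np.int64(361), 'prof': [139.0, 139.0, 139.0, 137.0, 137.0, 131.0, 104.0, 51.0, 16.0, 7.0, 6.0, 6.0, 6.0, 6.0, 6.0, 6.0, 6.0, 6.0, 6.0, 6.0, 6.0, 6.0, 6.0, 6.0, 8.0, 12.0, 12.0, 
[... 914 characters left out ...]
788381741), 'line': array([-12.97,  28.77]), 'n': np.int64(325), 'prof': [101.0, 151.0, 168.0, 171.0, 170.0, 171.0, 168.0, 149.0, 103.0, 59.0, 46.0, 71.0, 120.0, 159.0, 171.0, 174.0, 173.0, 172.0, 157.0, 109.0], 'yn': 140, 'yel': (np.float64(266.2), np.float64(46.66428571428571), np.int64(256), np.int64(274), np.int64(42), np.int64(52)), 'ptr': array([21.55, 17.38]), 'tip': array([21.41, 21.3 ])}
[234.2, 92.5, 92.1, 92.0, 92.6, 90.6, 91.4, 91.8, 92.2, 90.8, 92.0, 93.3, 92.7, 91.8] [88.4 88.7 88.8 88.5 89.4] [83.74240076 84.67315538 83.89806975 84.48276952]
10.3833 [522.09109364  41.84024153  56.73081996] loc [-75.83574371  22.28583817] [-1.25056544 -0.25350737  5.2415836 ] 0.2261162080404329
```

>>> {"api": "move_arm", "payload": {
  "moves": [
    {"turn": [0,0,0],"translation": [-3,0,0],"hand": 0.1},
    {"turn": [0,0,0],"translation": [-5,0,0],"hand": 0.1},
    {"turn": [0,0,0],"translation": [-5,0,0],"hand": 0.1},
    {"turn": [0,0,0],"translation": [-5,0,0],"hand": 0.1},
    {"turn": [0,0,0],"translation": [-5,0,0],"hand": 0.1},
    {"turn": [0,0,0],"translation": [-3,0,0],"hand": 0.1},
    {"turn": [0,0,0],"translation": [0,0,0],"hand": 0.1},
    {"turn": [0,0,0],"translation": [0,0,0],"hand": 0.1}
  ]
}}

```text
time_s: 11.05
eef_pos: [497.2, 38.6, 56.8]
ee_rot: [0.0, 0.998, 0.064, 0.002]
force: [5.3, 3.1, 2.4]
grip_width: 0.223
grip_force: 58.6
```

```bash
python3 - <<'E'
from h import *
w=load("wristpre");print("pre",{k:v for k,v in marks(w,87.3,90.5).items() if k in("line","ptr","tip")})
s=sense();R,p=RT(s);print(s["time_s"],p,"loc",loc(p),s["force"],s["grip_width"])
w=cam("wrist");print(marks(w,87.3,90.5))
P=pts(w);z=P[...,2];H,S,V=cv2.split(cv2.cvtColor(w["image"],cv2.COLOR_BGR2HSV));L=loc(P)
m=(H>20)&(H<36)&(S>110)&(abs(L[...,0])<45)&(z>82)&(abs(L[...,1]-22)<14);print("yel depth",m.sum(),np.median(z[m]),np.median(L[m],axis=0))
m=((H<8)|(H>172))&(S>120)&(abs(L[...,0])<45)&(z>82)&(abs(L[...,1]-22)<14);print("red depth",m.sum(),np.median(z[m]),np.median(L[m],axis=0))
E
```

```text
pre {'line': array([-12.83,  28.67]), 'ptr': array([20.61, 17.56]), 'tip': array([20.47, 21.33])}
11.05 [497.17831074  38.63835739  56.77602047] loc [-100.95343789   22.30174329] [5.33552131 3.06691826 2.43346516] 0.22250508992712412
{'red_rows': (np.int64(32), np.int64(69)), 'uc': 237, 'line_v': np.float64(49.782218199540495), 'line': array([-12.83,  28.17]), 'n': np.int64(1091), 'prof': [27.0, 99.0, 143.0, 150.0, 150.0, 151.0, 151.0, 151.0, 151.0, 151.0, 152.0, 152.0, 152.0, 151.0, 138.0, 87.0, 20.0, 2.0, 1.0, 6.0, 43.0, 114.0, 149.0, 155.0, 155.0, 156.0, 156.0, 156.0, 156.0, 156.0, 156.0, 157.0, 157.0, 158.0, 164.0, 164.0, 129.0, 56.0], 'yn': 364, 'yel': (np.float64(273.1703296703297), np.float64(17.054945054945055), np.int64(256), np.int64(285), np.int64(9), np.int64(28)), 'ptr': array([-4.99, 17.63]), 'tip': array([-4.89, 21.93])}
yel depth 350 91.72279640039915 [-5.24786597 17.13522791]
red depth 1236 88.31469746372565 [-14.85010364  27.15163792]
```

>>> {"api": "move_arm", "payload": {
  "moves": [
    {"turn": [0,0,0],"translation": [-3.5,0,0],"hand": 0.1},
    {"turn": [0,0,0],"translation": [-3,0,0],"hand": 0.1},
    {"turn": [0,0,0],"translation": [-1.2,0,0],"hand": 0.1},
    {"turn": [0,0,0],"translation": [0,0,0],"hand": 0.1},
    {"turn": [0,0,0],"translation": [0,0,0],"hand": 0.1}
  ]
}}

```text
time_s: 11.52
eef_pos: [489.7, 37.7, 56.8]
ee_rot: [0.0, 0.998, 0.064, 0.002]
force: [6.8, 4.0, 1.4]
grip_width: 0.225
grip_force: 58.7
```

```bash
cat > fin.py <<'E'
from h import *
s=sense();R,p=RT(s);print(s["time_s"],p,"loc",loc(p),s["force"],s["grip_width"],s["grip_force"])
w=cam("wrist")
for a,b in((87.3,90.5),(86.3,89.5),(87.3,91.5)):
    o=marks(w,a,b);print(o["line"],o["ptr"],o["tip"])
print(o["line_v"],o["red_rows"],o["yel"])
E
python3 fin.py
```

```text
11.5167 [489.74202486  37.6820911   56.77358664] loc [-108.45095582   22.3059682 ] [6.77932542 3.96096089 1.39387064] 0.22527773568232376 58.673644065856934
[-12.74  28.61] [-12.43  17.85] [-12.38  22.29]
[-12.49  28.68] [-12.17  17.8 ] [-12.12  22.29]
[-12.74  28.61] [-12.69  17.9 ] [-12.64  22.3 ]
21.281486579490704 (np.int64(3), np.int64(41)) (np.float64(272.3818181818182), np.float64(16.82857142857143), np.int64(255), np.int64(285), np.int64(9), np.int64(28))
```

>>> {"api": "move_arm", "payload": {
  "moves": [
    {"turn": [0,0,0],"translation": [-0.4,0,0],"hand": 0.1},
    {"turn": [0,0,0],"translation": [0,0,0],"hand": 0.1},
    {"turn": [0,0,0],"translation": [0,0,0],"hand": 0.1},
    {"turn": [0,0,0],"translation": [0,0,0],"hand": 0.1},
    {"turn": [0,0,0],"translation": [0,0,0],"hand": 0.1},
    {"turn": [0,0,0],"translation": [0,0,0],"hand": 0.1}
  ]
}}

```text
time_s: 12.07
eef_pos: [489.5, 37.6, 56.8]
ee_rot: [0.0, 0.998, 0.064, 0.002]
force: [5.5, 4.4, 1.8]
grip_width: 0.224
grip_force: 58.7
```

```bash
python3 fin.py; python3 - <<'E'
from h import *
w=load("wrist");P=pts(w);z=P[...,2];near=np.hypot(P[...,0]-604.2,P[...,1])
m=(near<27)&(near>17)&(abs(z-106)<8);b=(abs(z-81)<3)&(near>32)&(near<50);print("cap",m.sum(),np.median(z[m]),"block",b.sum(),np.median(z[b]))
E
```

```text
12.0667 [489.45070701  37.64664453  56.7952153 ] loc [-108.74441427   22.30813245] [5.54740336 4.40803365 1.75239667] 0.22402191126060506 58.675469756126404
[-12.71  28.32] [-12.68  17.9 ] [-12.56  22.3 ]
[-12.45  28.38] [-12.42  17.85] [-12.29  22.3 ]
[-12.71  28.32] [-12.95  17.95] [-12.82  22.3 ]
20.035120896933673 (np.int64(2), np.int64(40)) (np.float64(272.2269129287599), np.float64(16.686015831134565), np.int64(255), np.int64(285), np.int64(9), np.int64(28))
cap 5732 105.21916161996822 block 14447 81.34811430213117
```

The pointer is within about 0.1 mm of the clip's line, the cap is still home and the grip is steady. I'll hand it in.

```bash
python3 -c "
from rig import finish_job
print(finish_job())"
```

```text
the job is handed in; nothing more can be done
None
```

The light cap is snapped fully home and level, and the job was handed in at 12.1 s with the gripper still holding the shutter knob, its pointer within about 0.2 mm of the red clip's line.

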